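Draw the carrying board out from under a stack of tiles

ROBOT

A 6-joint arm with a two-finger parallel gripper is mounted at the origin on the work surface. World frame = base frame: x ahead of the robot, y to its left, z up, the work surface at z = 0. Lengths are in m, angles in rad, forces in N, time in s.
With the tool pointing down it reaches from about 0.375 to 0.9 m from the base axis. Payload 3.1 kg.
Tool frame: the origin (TCP) lies between the finger pads; the fingertips stand 25 mm ahead of it and the grasp point (between the pads) lies 6 mm ahead of it; y points along the fingers, x is the direction in which the jaws open and shut, and the axes are right-handed (so a half turn about y gives the same grasp; the last joint's range is limited). The gripper opens to 87 mm and grips with 3 to 60 N. Pads are 19 mm wide; open, the fingers measure 117 mm over their backs; the gripper's body (75 mm by 190 mm) begins 51 mm behind the grasp point.
Start: joints at [-1.315, 0.527, 1.433, -0, 1.181, -0.178], TCP at [0.263, -0.567, 0.248] pointing down, gripper open.
Joint ranges: [-3.08, 3.08], [-0.75, 2.2], [0.22, 2.44], [-1.43, 4.57], [0, 2.65], [-2.85, 2.85]. Speed limits (rad/s): [2.79, 2.79, 3.14, 3.14, 3.14, 3.14].

INTERFACE

Orientations are given as a unit quaternion [x, y, z, w].
In Python, from rig import robot gives the robot as it stands.
- The arm moves only by the tool carry_out, never from a script. Its argument "moves" is a list of rows, each a list of 7 numbers: the opening, from 0 (shut) to 1 (fully open), then the shift along the tool's x, y, z in cm, then the turn, a rotation vector about the tool's x, y, z in rad. In form: [[grip, x, y, z, rx, ry, rz], ...]. A call has 1 to 20 rows; each row is the pose to reach, as a shift and turn from the pose commanded when the call began, along the tool's axes at that moment; what a row does not reach only later rows make up. A row lasts 1/10 s, in which the tool goes at most 50 mm and 8.59 degrees, less where a joint would pass 70% of its speed; a pose out of reach is approached as far as the arm can. A call with a gripper value outside its range is refused whole. The fingers move at their own pace and stop on an object; "force" is the grip in N (left out, the last holds). Time passes only in rows, so rows that repeat a pose let the fingers close. It gives the time, the measured TCP pose, the force and the opening at its end, in the units of the state.
- robot.get_obs(): the state, without advancing time (a new reading comes with each control period).
- robot.camera(name): name is "scene" or "side" or "wrist"; returns the picture (384x512x3 uint8, red, green, blue); there is no depth.
- robot.camera_params(name): a dict with "fx", "fy", "cx", "cy" (pixels), "extrinsics" (4x4, takes a point from camera to world coordinates); the wrist camera has in their place "mount" (4x4, takes a point from camera to tool coordinates, whose origin is the TCP and whose axes are the tool frame's). Camera axes: x right, y down, z forward; pixel columns grow to the right and rows downward; lengths in m; the calibration is good to about 2 mm. A picture is of the moment at which its call begins: read the wrist's pose just before it. camera_params takes no time and is no camera call.
- robot.hand_in(): hands the job in, once; it reports no verdict.
The state is a dict: "time": time; "q": joint angles; "joint_velocities": joint speeds; "joint_torque": joint torques, N m; "position": TCP position; "tool_rot": TCP orientation; "ft_force": force on the tool from outside, world axes, zero at the start; "moment": the same for the moment, N m; "grip_width": finger opening in m.
Only numpy, scipy, OpenCV 4.12 (cv2) and the standard library are available. Lean on these libraries where they do the work, as an engineer would, in place of code of your own. Each camera call takes 0.05 s, during which the arm holds its last target.

TASK

Take the carrying board by its cleat and draw it out through the stop gate from under the stack of fired tiles, so that the crosspiece holds the tiles back and they settle onto the bench in an upright, tidy stack; do not touch the tiles. The crosspiece was clamped by eye, so its opening is rarely in line with the board: feel the way and ease the board through gently, never forcing it against the gate. Then lay the empty board flat on the two battens of the rest, cleat up and on the cleat's mark, leave it there, and leave everything else on the bench alone.

Things in the scene. Friction and masses are not known exactly. Their poses are not given: they have to be found in the camera images.
- gate: Wooden stop gate fixed to the bench. Origin: bench level, centre line, entrance of its straight passage; +x is the way the board is drawn out. Two fixed feet (70 x 24 mm, centred at y = +-112 mm) carry a crosspiece clamped up to 20 mm to either side of y = 0: this offset is NOT measured and must be felt or seen. It does not give; over about 20 N from the board counts as forcing.
- gate_bar (a point): Middle of the rear face of the bar, if the crosspiece were centred: gate x = -34 mm, 15 mm up, gate axes. The bar, part of the crosspiece, lies across the way: 16 mm in x, underside 8.5 mm and top 22 mm above the bench, so that the board slides under it but the tiles are held back.
- gate_exit (a point): End of the passage at bench level, if the crosspiece were centred: gate x = 52 mm, gate axes. The crosspiece's two guide cheeks (blocks 22 mm wide, 14 mm high) stand either side of a straight passage from gate x = 0 to 52 mm, 103 mm wide, open above, always parallel to the gate's x. Their ends at x = 0 are square: a blade out of line by over 2 to 3 mm catches on one.
- board_cleat (a point): Centre of the cleat, the upright wooden grip block at the end of the board's neck: 36 mm along x, 28 mm wide in y, 28 mm high, its centre 20 mm above the board's underside. +x from blade to cleat, z up. The neck, 28 mm wide, lies under the bar; the cleat is past the passage. At the start the board is up to 3 mm and 0.04 rad out of line with the gate.
- board_blade (a point): Centre of the blade of the carrying board, 165 mm behind the cleat's centre, same axes. The blade is 110 mm long in x, 100 mm wide in y, front corners rounded to 2 mm; its rear edge is 220 mm behind the cleat's centre. The board is 6 mm plywood, 0.12 kg, lying flat on the bench.
- tile0: The lowest of three square fired-clay tiles, each 90 x 90 x 12 mm, about 0.165 kg, stacked loose on the blade, 3 to 15 mm behind the bar at the start. Origin under its centre.
- tile1: The second tile from below (same size). Origin under its centre.
- tile2: The top tile (same size). Origin under its centre.
- rest_cleat (a point): The cleat's mark: where the cleat's centre should be when the board lies on the rest, 34 mm above the bench. Axes: +x the way the board's neck should point, z up. The rest is two fixed wooden battens, 14 mm high, 18 mm wide and 130 mm long across this x axis, centred 40 mm and 190 mm behind this point (-x); the board lies across both.
- beaker: Bystander: white ceramic beaker, 64 mm across, 70 mm high, origin under its centre.
- rib: Bystander: dark wooden potter's rib, 100 x 45 x 8 mm, lying flat, origin under its centre.
- glazejar: Bystander: amber glass jar, 60 mm across, 90 mm high, origin under its centre.

How it is judged:
On the way:
1. The board is drawn out past the gate's passage, and the tiles stand on the bench in an upright stack (x of board_cleat in the frame of gate above 0.265 m and height (world z) of tile0 below 0.004 m and angle between each of tile0, tile1, tile2's own z axis and vertical below 0.05 rad and horizontal distance between each of tile1, tile2 and tile0 below 0.015 m and distance of tile0 from where it was at the start of the episode below 0.05 m and height (world z) of tile2 above 0.022 m), for 0.2 s.
At the end, for the whole second after the job is handed in: The three tiles stand on the bench as one upright stack (level to 0.05 rad, centred over the lowest to 15 mm, within 50 mm of where they began); the board lies flat (0.05 rad) on both battens, cleat up, its centre within 25 mm of its mark, in line with the rest to 0.2 rad (height (world z) of tile0 below 0.004 m and angle between each of tile0, tile1, tile2, board_cleat's own z axis and vertical below 0.05 rad and horizontal distance between each of tile1, tile2 and tile0 below 0.015 m and distance of tile0 from where it was at the start of the episode below 0.05 m and height (world z) of tile2 above 0.022 m and horizontal distance between board_cleat and rest_cleat below 0.025 m and angle between the x axis of board_cleat and the x axis of rest_cleat, either way round below 0.2 rad and height (world z) of board_cleat between 0.03 and 0.038 m); the robot touches nothing.
It fails at once if the board is forced against the gate (more than 25 N) (contact force between board and gate above 25 N).
It fails at once if a tile is tipped more than 0.3 rad (angle between any of tile0, tile1, tile2's own z axis and vertical above 0.3 rad).
It fails at once if the robot touches the tiles (contact force between any of the fingers, the arm and tile0 above 0.5 N or contact force between any of the fingers, the arm and tile1 above 0.5 N or contact force between any of the fingers, the arm and tile2 above 0.5 N).
It fails at once if a bystander is moved more than 20 mm (distance of any of beaker, rib, glazejar from where it was at the start of the episode above 0.02 m).
It also fails if it takes over 72 s, if anything falls off the work surface, if the arm or the gripper's body presses on something with over 40 N, if the wrist force passes 120 N, or if a joint passes its speed limit or range.

## Working session

There is one attempt and no reset: what is moved stays moved. The work goes in short steps, Python scripts to look and compute and a tool call to move; the robot and the scene stay as the last step left them, time stands still between calls to the robot, and variables do not carry over. Pictures are saved under pics/ and viewed, and the job is handed in when it is done.

Besides the shell and the picture viewer there is one more tool, called as a command line: name --pt "numbers of a row" for each row, then --argument value for the rest. carry_out: Moves the arm, as the interface text tells. Its arguments: {"type":"object","properties":{"moves":{"type":"array"},"force":{"type":"number"}},"required":["moves"]}

```bash
mkdir -p pics; ls
cat > h.py <<'E'
import numpy as np,cv2
from rig import robot
from scipy.spatial.transform import Rotation as R
def snap(n,f):
    o=robot.get_obs(); im=robot.camera(n); cv2.imwrite('pics/%s.png'%f,im[:,:,::-1]); p=robot.camera_params(n)
    if 'mount' in p:
        T=np.eye(4);T[:3,:3]=R.from_quat(o['tool_rot']).as_matrix();T[:3,3]=o['position'];E=T@np.array(p['mount'])
    else: E=np.array(p['extrinsics'])
    np.savez('pics/%s.npz'%f,E=E,k=[p['fx'],p['fy'],p['cx'],p['cy']]); return im
def back(f,uv,z):
    d=np.load('pics/%s.npz'%f);E=d['E'];fx,fy,cx,cy=d['k'];out=[]
    for u,v in uv:
        r=E[:3,:3]@np.array([(u-cx)/fx,(v-cy)/fy,1]);out.append(E[:3,3]+r*(z-E[2,3])/r[2])
    return np.array(out)
def crop(f,x0,y0,x1,y1,s,g):
    im=cv2.imread('pics/%s.png'%f)[y0:y1,x0:x1];cv2.imwrite('pics/%s.png'%g,cv2.resize(im,None,fx=s,fy=s,interpolation=cv2.INTER_CUBIC))
def proj(f,P):
    d=np.load('pics/%s.npz'%f);E=d['E'];fx,fy,cx,cy=d['k'];c=(np.asarray(P)-E[:3,3])@E[:3,:3]
    return np.c_[c[:,0]/c[:,2]*fx+cx,c[:,1]/c[:,2]*fy+cy]
E
python3 - <<'E'
from h import *
for n in('scene','side','wrist'): snap(n,n+'0')
o=robot.get_obs();print(o)
E
```

```text
pics
{'time': 0.15, 'q': array([-1.31452342e+00,  5.28257338e-01,  1.43359285e+00,  3.03799700e-05,
        1.18135416e+00, -1.78489927e-01]), 'joint_velocities': array([ 8.73233703e-04, -2.37630804e-03, -3.59496747e-03,  1.42875893e-03,
        1.79757447e-03,  2.26208699e-05]), 'joint_torque': array([-1.05463400e-04, -4.40433455e+01, -1.76841635e+01,  6.32158807e-02,
        5.53057389e-02, -1.16524920e-04]), 'position': array([ 0.26315832, -0.56634761,  0.2467983 ]), 'tool_rot': array([-0.59567285,  0.38081093, -0.37998785,  0.59646134]), 'ft_force': array([ 0.01336154,  0.72532829, -0.19686544]), 'moment': array([-0.00102031, -0.01902157, -0.01126482]), 'grip_width': 0.08702731597559304}
```

View pics/scene0.png

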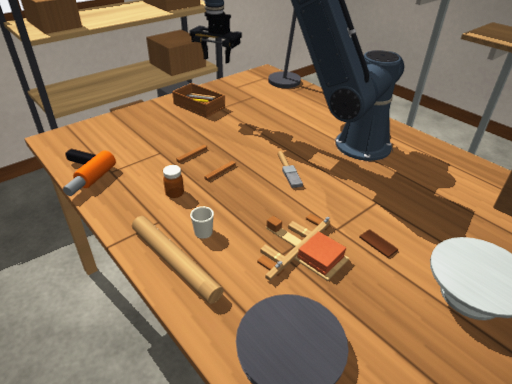

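View pics/side0.png

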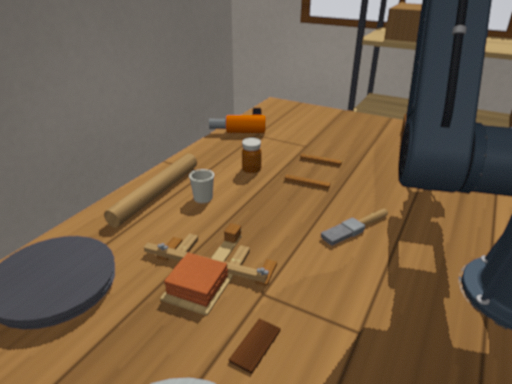

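View pics/wrist0.png

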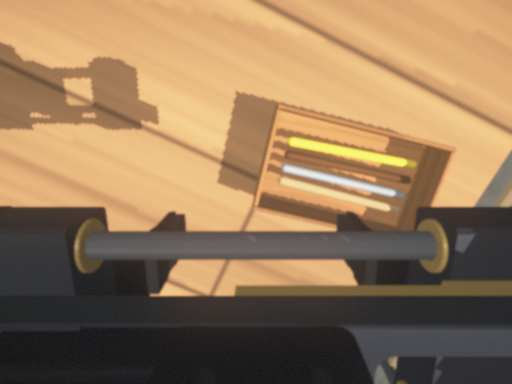

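Run:
```python
from h import *
crop('scene0',250,200,360,285,7,'c1');crop('side0',140,220,290,320,5,'c2');crop('scene0',165,135,255,195,8,'c3');crop('side0',270,140,360,200,8,'c4')
```

```text
(no output)
```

View pics/c1.png

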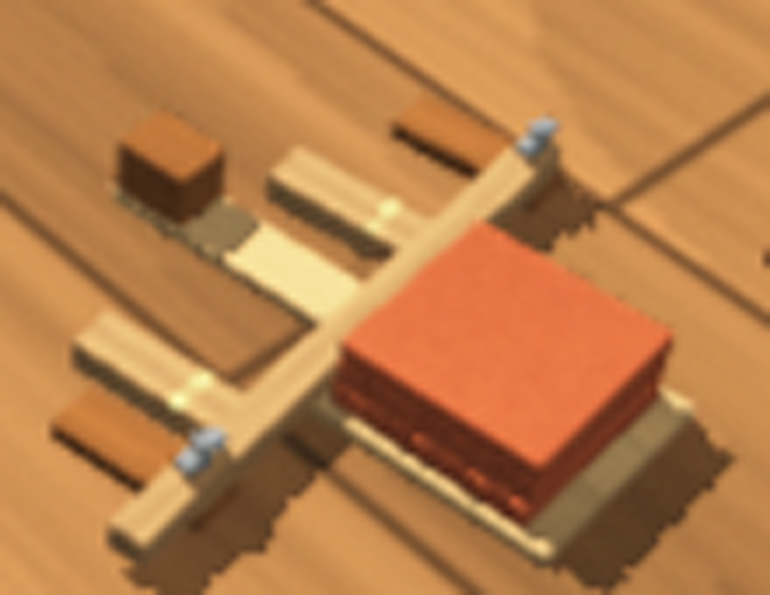

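View pics/c2.png

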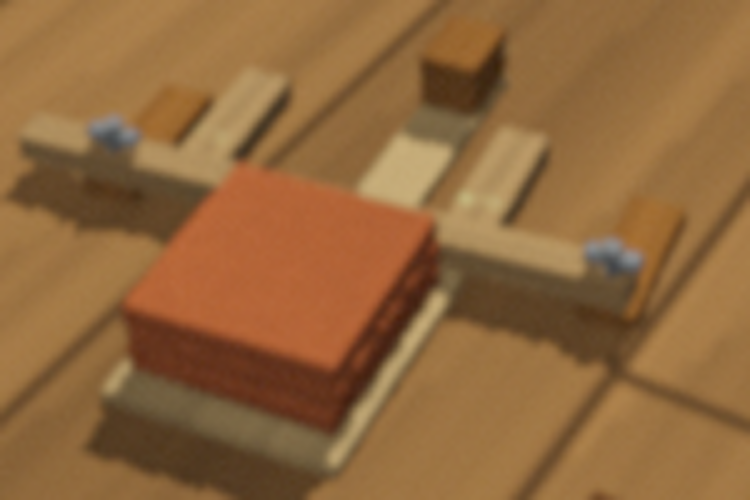

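View pics/c3.png

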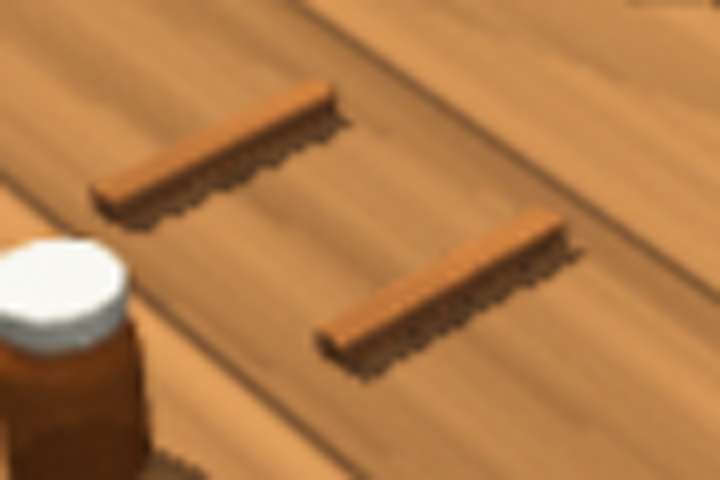

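View pics/c4.png

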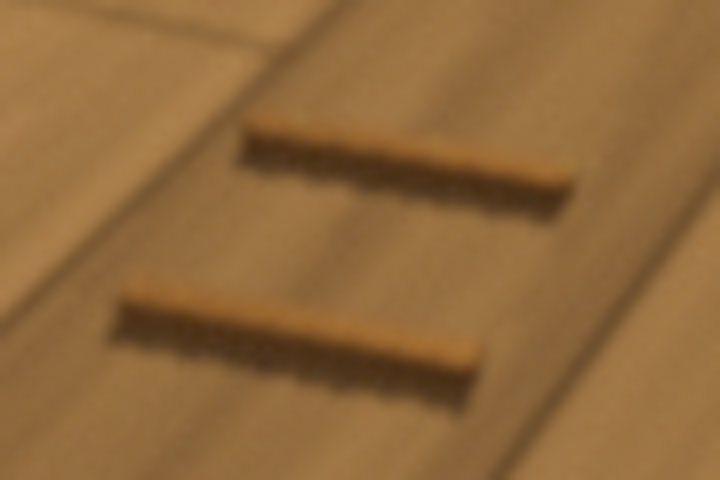

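Run:
```python
from h import *
np.set_printoptions(precision=4,suppress=True)
def S(pts,z,o=(250,200),s=7,f='scene0'): return back(f,[(o[0]+(u+.5)/s-.5,o[1]+(v+.5)/s-.5) for u,v in pts],z)
def D(pts,z): return S(pts,z,(140,220),5,'side0')
p=S([(168,113),(118,148),(180,180),(222,152)],.034);print('cleat sc',p,p.mean(0))
p=D([(460,15),(424,58),(472,75),(504,33)],.034);print('cleat sd',p,p.mean(0))
print('robotside cheek sc',S([(300,148),(268,176)],.014)); print('far cheek sc',S([(107,313),(75,343)],.014))
print('robotside cheek sd',D([(547,135),(505,127)],.014)); print('far cheek sd',D([(290,82),(250,68)],.014))
print('bar ends sc rear top',S([(140,550),(557,160)],.022),'front',S([(110,530)],.022)); print('bar sd rear top',D([(25,140),(625,285)],.022))
print('tile2 top sc',S([(485,222),(342,345),(543,465),(670,338)],.042)); print('sd',D([(240,165),(125,305),(335,370),(438,215)],.042))
print('blade rear sc',S([(550,550),(692,405)],.006)); print('blade rear sd',D([(105,390),(330,465)],.006))
a=S([(95,188),(120,203),(332,100),(318,82)],.014,(165,135),8);b=S([(318,335),(342,350),(562,225),(545,208)],.014,(165,135),8)
print('bat',a,a.mean(0),b,b.mean(0))
a=S([(243,135),(248,118),(575,178),(570,192)],.014,(270,140),8,'side0');b=S([(120,302),(130,285),(480,350),(475,370)],.014,(270,140),8,'side0')
print('bat sd',a,a.mean(0),b,b.mean(0))
```

```text
cleat sc [[0.5617 0.1077 0.034 ]
 [0.5917 0.1104 0.034 ]
 [0.5851 0.14   0.034 ]
 [0.5608 0.1387 0.034 ]] [0.5748 0.1242 0.034 ]
cleat sd [[0.5867 0.1046 0.034 ]
 [0.5834 0.1404 0.034 ]
 [0.5583 0.1407 0.034 ]
 [0.5619 0.1068 0.034 ]] [0.5726 0.1231 0.034 ]
robotside cheek sc [[0.5181 0.1426 0.014 ]
 [0.5402 0.1463 0.014 ]]
far cheek sc [[0.6428 0.162  0.014 ]
 [0.6628 0.166  0.014 ]]
robotside cheek sd [[0.5213 0.1393 0.014 ]
 [0.5401 0.1434 0.014 ]]
far cheek sd [[0.6417 0.163  0.014 ]
 [0.6638 0.1633 0.014 ]]
bar ends sc rear top [[0.7156 0.2606 0.022 ]
 [0.4483 0.2203 0.022 ]] front [[0.7178 0.2472 0.022 ]]
bar sd rear top [[0.7102 0.2602 0.022 ]
 [0.4438 0.2141 0.022 ]]
tile2 top sc [[0.5155 0.2386 0.042 ]
 [0.6052 0.249  0.042 ]
 [0.5916 0.335  0.042 ]
 [0.5082 0.3242 0.042 ]]
sd [[0.6036 0.2475 0.042 ]
 [0.5919 0.3338 0.042 ]
 [0.5046 0.3232 0.042 ]
 [0.5169 0.2341 0.042 ]]
blade rear sc [[0.5924 0.3453 0.006 ]
 [0.4977 0.3335 0.006 ]]
blade rear sd [[0.597  0.3454 0.006 ]
 [0.5015 0.3344 0.006 ]]
bat [[ 0.6049 -0.3475  0.014 ]
 [ 0.6027 -0.3306  0.014 ]
 [ 0.4823 -0.3415  0.014 ]
 [ 0.4783 -0.3583  0.014 ]] [ 0.542  -0.3445  0.014 ] [[ 0.5916 -0.1963  0.014 ]
 [ 0.5899 -0.1815  0.014 ]
 [ 0.4632 -0.1959  0.014 ]
 [ 0.4608 -0.2108  0.014 ]] [ 0.5264 -0.1961  0.014 ]
bat sd [[ 0.6023 -0.3276  0.014 ]
 [ 0.6067 -0.3426  0.014 ]
 [ 0.4769 -0.3554  0.014 ]
 [ 0.4748 -0.3431  0.014 ]] [ 0.5402 -0.3422  0.014 ] [[ 0.5868 -0.1819  0.014 ]
 [ 0.589  -0.1951  0.014 ]
 [ 0.4632 -0.2119  0.014 ]
 [ 0.4599 -0.1979  0.014 ]] [ 0.5247 -0.1967  0.014 ]
```

```bash
cat >> h.py <<'E'
np.set_printoptions(precision=4,suppress=True)
def plan(pos,heading_vec=None):
    """shift (cm) in tool axes from measured pose, & rot about tool y so tool x aligns with +-vec"""
    o=robot.get_obs();M=R.from_quat(o['tool_rot']).as_matrix();p=o['position']
    print('pos',p,'tool axes\n',M.T,'f',o['ft_force'],'m',o['moment'],'w',o['grip_width'],'t',o['time'])
    print('shift cm',M.T@(np.array(pos)-p)*100)
    if heading_vec is not None:
        v=M.T@np.array([*heading_vec,0]); a=np.arctan2(-v[2],v[0]);a=(a+np.pi/2)%np.pi-np.pi/2
        print('turn ry',a,'q6',o['q'][5])
E
python3 - <<'E'
from h import *
plan([.52,-.27,.25],(.987,.159))
for n,u in(('beaker',(203,212)),('jar',(173,172))): print(n,back('scene0',[u],.07 if n=='beaker' else .09))
print(robot.camera_params('wrist')['mount'])
E
```

```text
pos [ 0.2632 -0.5663  0.2468] tool axes
 [[ 0.4212 -0.907  -0.0016]
 [-0.0004  0.0016 -1.    ]
 [ 0.907   0.4212  0.0003]] f [ 0.0134  0.7253 -0.1969] m [-0.001  -0.019  -0.0113] w 0.08702731597559304 t 0.15
shift cm [-16.0607  -0.2836  35.7767]
turn ry -1.2957671405129807 q6 -0.17848992692769847
beaker [[0.7304 0.0016 0.07  ]]
jar [[ 0.708  -0.1869  0.09  ]]
[[ 1.     -0.0004 -0.0006 -0.0006]
 [ 0.0005 -0.243   0.97   -0.1362]
 [-0.0005 -0.97   -0.243   0.065 ]
 [ 0.      0.      0.      1.    ]]
```

carry_out --pt "1 -16 0 36 0 -1.296 0" --pt "1 -16 0 36 0 -1.296 0" --pt "1 -16 0 36 0 -1.296 0" --pt "1 -16 0 36 0 -1.296 0" --pt "1 -16 0 36 0 -1.296 0" --pt "1 -16 0 36 0 -1.296 0" --pt "1 -16 0 36 0 -1.296 0" --pt "1 -16 0 36 0 -1.296 0" --pt "1 -16 0 36 0 -1.296 0" --pt "1 -16 0 36 0 -1.296 0" --pt "1 -16 0 36 0 -1.296 0"

```text
time: 1.25
position: [0.5221, -0.2701, 0.2472]
tool_rot: [-0.705, -0.056, 0.056, 0.705]
ft_force: [-0.2, 0.1, 0.2]
grip_width: 0.0874
```

Run:
```python
from h import *
snap('wrist','w1')
plan([.585,.21,.25],(.987,.159))
```

```text
pos [ 0.5219 -0.2706  0.2473] tool axes
 [[ 0.9877  0.1566 -0.0005]
 [-0.0005  0.0002 -1.    ]
 [-0.1566  0.9877  0.0002]] f [-0.4237  0.0873 -0.1403] m [-0.0084 -0.0856  0.019 ] w 0.08702830108526463 t 1.3
shift cm [13.7587 -0.2622 46.4756]
turn ry -0.002461004395571953 q6 -0.8253210786571349
```

View pics/w1.png

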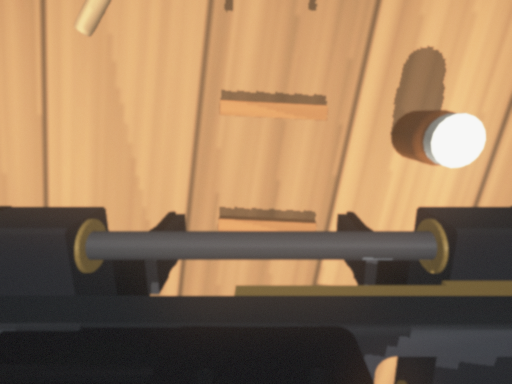

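carry_out --pt "1 -0.5 0 8 0 0 0" --pt "1 -0.5 0 8 0 0 0" --pt "1 -0.5 0 8 0 0 0"

```text
time: 1.6
position: [0.5021, -0.189, 0.2472]
tool_rot: [-0.704, -0.055, 0.057, 0.706]
ft_force: [-0.1, 0.1, -0.1]
grip_width: 0.087
```

Run:
```python
from h import *
snap('wrist','w2')
plan([.58,.095,.25],(.987,.159))
print(back('w1',[(221,100),(327,108),(220,222),(315,222)],.014))
```

```text
pos [ 0.5036 -0.1913  0.2476] tool axes
 [[ 0.9874  0.1584 -0.0007]
 [-0.0008  0.0004 -1.    ]
 [-0.1584  0.9874  0.0005]] f [ 0.1004 -0.787   0.9424] m [-0.0044 -0.1258 -0.0226] w 0.08726004206356375 t 1.65
shift cm [12.0808 -0.2313 27.0549]
turn ry -0.0006543046858140666 q6 -0.7294965415176042
[[ 0.4613 -0.198   0.014 ]
 [ 0.5875 -0.1872  0.014 ]
 [ 0.4793 -0.3508  0.014 ]
 [ 0.6023 -0.3312  0.014 ]]
```

View pics/w2.png

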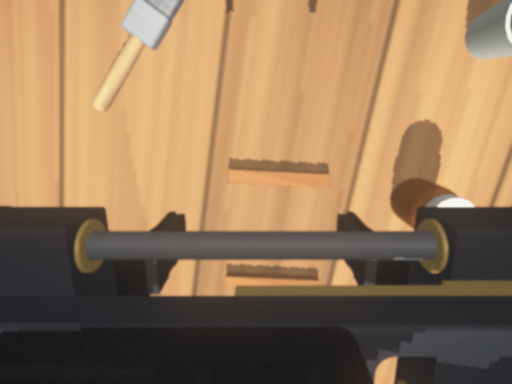

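carry_out --pt "1 12 0 27 0 0 0" --pt "1 12 0 27 0 0 0" --pt "1 12 0 27 0 0 0" --pt "1 12 0 27 0 0 0" --pt "1 12 0 27 0 0 0" --pt "1 12 0 27 0 0 0" --pt "1 12 0 27 0 0 0" --pt "1 12 0 27 0 0 0" --pt "1 12 0 27 0 0 0"

```text
time: 2.55
position: [0.5805, 0.0919, 0.2474]
tool_rot: [0.705, 0.056, -0.056, -0.705]
ft_force: [-0.1, 0.3, 0.4]
grip_width: 0.0872
```

Run:
```python
from h import *
snap('wrist','w3')
crop('w3',100,0,420,230,2.5,'w3c')
plan([.574,.124,.03],(.987,.159))
```

```text
pos [0.5804 0.0917 0.2474] tool axes
 [[ 0.9877  0.1564 -0.0003]
 [-0.0002 -0.0005 -1.    ]
 [-0.1564  0.9877 -0.0005]] f [-0.4775  0.0113 -0.7962] m [ 0.0082 -0.0889  0.0112] w 0.08696169586050301 t 2.6
shift cm [-0.1206 21.7433  3.2998]
turn ry -0.0026450094627255005 q6 -0.18992465807543463
```

View pics/w3c.png

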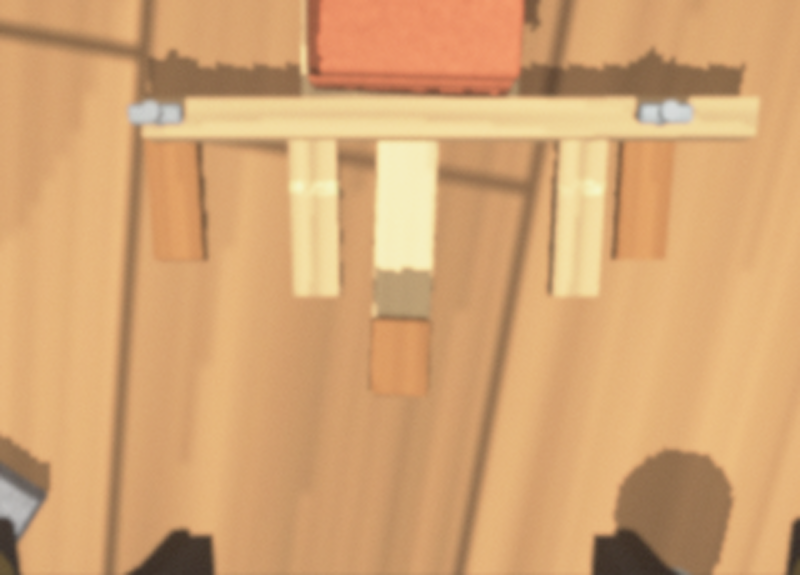

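Run:
```python
from h import *
def W(pts,z): return back('w3',[(100+(u+.5)/2.5-.5,(v+.5)/2.5-.5) for u,v in pts],z)[:,:2]
ang=lambda a,b: np.arctan2((b-a)[0],-(b-a)[1])
L=W([(338,142),(340,296)],.014);Rr=W([(560,142),(554,296)],.014);Lo=W([(290,142),(293,296)],.014);Ro=W([(606,142),(600,296)],.014)
for n,e in zip('L R Lo Ro'.split(),(L,Rr,Lo,Ro)): print(n,e,ang(*e))
print('width',np.linalg.norm(L[1]-Rr[1]),'mid',(L[1]+Rr[1])/2)
b=W([(145,138),(757,136)],.022);print('bar front',b,np.arctan2(*(b[1]-b[0])[::-1]))
n=W([(377,142),(374,318)],.006);m=W([(438,142),(431,318)],.006);print('neck',n,ang(*n),m,ang(*m))
c=W([(372,319),(430,319),(429,394),(370,394)],.034);print('cleat',c,c.mean(0),ang(c[0],c[3]),ang(c[1],c[2]))
f=W([(155,260),(207,259),(613,258),(665,258)],.0);print('feet',f)
```

```text
L [[0.5296 0.214 ]
 [0.5399 0.1458]] 0.1501366171708068
R [[0.6304 0.2299]
 [0.6418 0.1619]] 0.16603349515558286
Lo [[0.5078 0.2106]
 [0.5176 0.1423]] 0.14159762221888791
Ro [[0.6512 0.2332]
 [0.6636 0.1654]] 0.18089535725914727
width 0.10308683561836235 mid [0.5909 0.1539]
bar front [[0.4446 0.2009]
 [0.7157 0.2446]] 0.15972913107674463
neck [[0.5469 0.2181]
 [0.5574 0.1377]] 0.13044057661313324 [[0.5751 0.2226]
 [0.5853 0.1421]] 0.12572319004206636
cleat [[0.5575 0.1385]
 [0.5838 0.1427]
 [0.589  0.1085]
 [0.5616 0.1041]] [0.573  0.1234] 0.12000760300499193 0.15233431797630823
feet [[0.446  0.1483]
 [0.4714 0.1528]
 [0.6695 0.1846]
 [0.6949 0.1886]]
```

carry_out --pt "1 -0.2 4 3.25 0 0.027 0" --pt "1 -0.2 8 3.25 0 0.027 0" --pt "1 -0.2 12 3.25 0 0.027 0" --pt "1 -0.2 15 3.25 0 0.027 0" --pt "1 -0.2 17.5 3.25 0 0.027 0" --pt "1 -0.2 17.5 3.25 0 0.027 0" --pt "1 -0.2 17.5 3.25 0 0.027 0"

```text
time: 3.3
position: [0.5734, 0.1241, 0.0727]
tool_rot: [0.706, 0.046, -0.046, -0.706]
ft_force: [0.5, 0.5, 1.0]
grip_width: 0.0869
```

Run:
```python
from h import *
snap('wrist','w4');snap('side','s4');snap('scene','sc4');crop('side0' and 's4',140,150,300,270,5,'s4c');crop('sc4',220,170,330,260,7,'sc4c')
plan([.5733,.1235,.03],(.9915,.1296))
```

```text
pos [0.5744 0.125  0.0744] tool axes
 [[ 0.9913  0.1316  0.0035]
 [ 0.0035  0.0001 -1.    ]
 [-0.1316  0.9913 -0.0004]] f [-0.0419 -0.1982  0.2072] m [ 0.0045 -0.0972  0.0104] w 0.0870234067061803 t 3.45
shift cm [-0.1475  4.4353 -0.1315]
turn ry 0.0020517171240359566 q6 -0.10768582350701106
```

View pics/s4c.png

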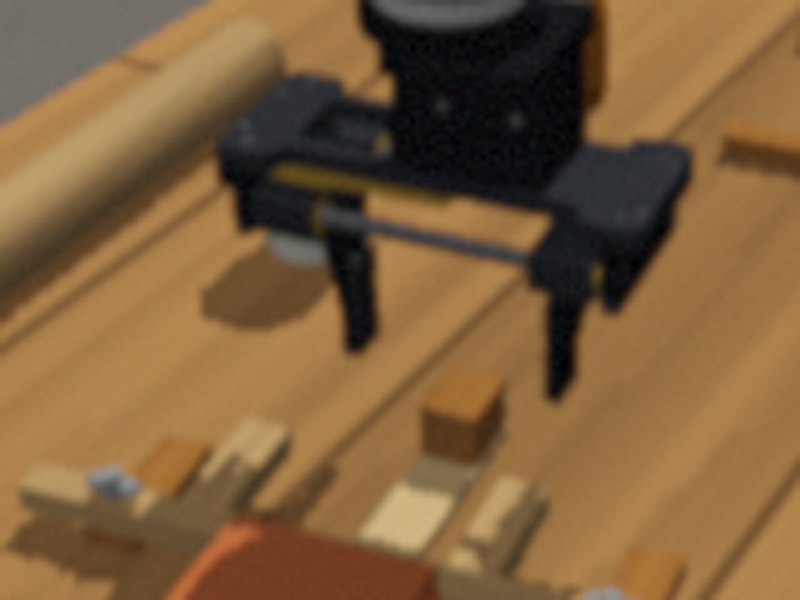

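View pics/sc4c.png

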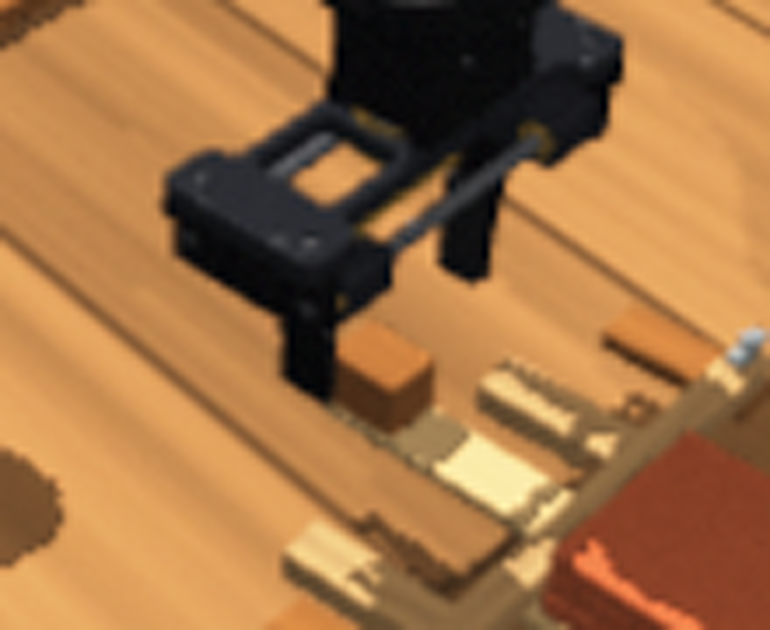

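carry_out --pt "1 -0.05 2 -0.1 0 0 0" --pt "1 -0.05 3.5 -0.1 0 0 0" --pt "1 -0.05 4.4 -0.1 0 0 0" --pt "1 -0.05 4.4 -0.1 0 0 0" --pt "1 -0.05 4.4 -0.1 0 0 0" --pt "1 -0.05 4.4 -0.1 0 0 0" --force 10

```text
time: 4.05
position: [0.5731, 0.1246, 0.0291]
tool_rot: [0.706, 0.047, -0.047, -0.706]
ft_force: [-0.0, 0.7, 0.7]
grip_width: 0.0871
```

Run:
```python
from h import *
plan([.5733,.1235,.03],(.9915,.1296))
```

```text
pos [0.5731 0.1246 0.0291] tool axes
 [[ 0.9912  0.1327  0.0011]
 [ 0.0011  0.     -1.    ]
 [-0.1327  0.9912 -0.0001]] f [-0.0402  0.6918  0.7176] m [-0.016  -0.1005  0.0115] w 0.08706644979668231 t 4.05
shift cm [ 0.0041 -0.0933 -0.1108]
turn ry 0.0031499574320315027 q6 -0.10947916466127584
```

carry_out --pt "0.5 0 0 0 0 0 0" --pt "0.4 0 0 0 0 0 0" --pt "0.3 0 0 0 0 0 0" --pt "0.2 0 0 0 0 0 0" --pt "0.1 0 0 0 0 0 0" --pt "0 0 0 0 0 0 0" --pt "0 0 0 0 0 0 0" --pt "0 0 0 0 0 0 0" --pt "0 0 0 0 0 0 0" --force 20

```text
time: 4.95
position: [0.5729, 0.1245, 0.0285]
tool_rot: [-0.706, -0.047, 0.046, 0.706]
ft_force: [-0.1, -0.9, -0.8]
grip_width: 0.0279
```

Run:
```python
from h import *
snap('scene','sc5');crop('sc5',220,180,360,285,5.5,'sc5c')
plan([.5733,.1235,.03],(.9915,.1296))
```

```text
pos [0.573  0.1245 0.0286] tool axes
 [[ 0.9913  0.1317  0.0006]
 [ 0.0006  0.0002 -1.    ]
 [-0.1317  0.9913  0.0001]] f [ 1.5888  0.4668 -0.8717] m [-0.0236 -0.2101 -0.2096] w 0.028006458845870684 t 5.0
shift cm [ 0.0205 -0.1434 -0.103 ]
turn ry 0.0020927303194668845 q6 -0.10894238190567847
```

View pics/sc5c.png

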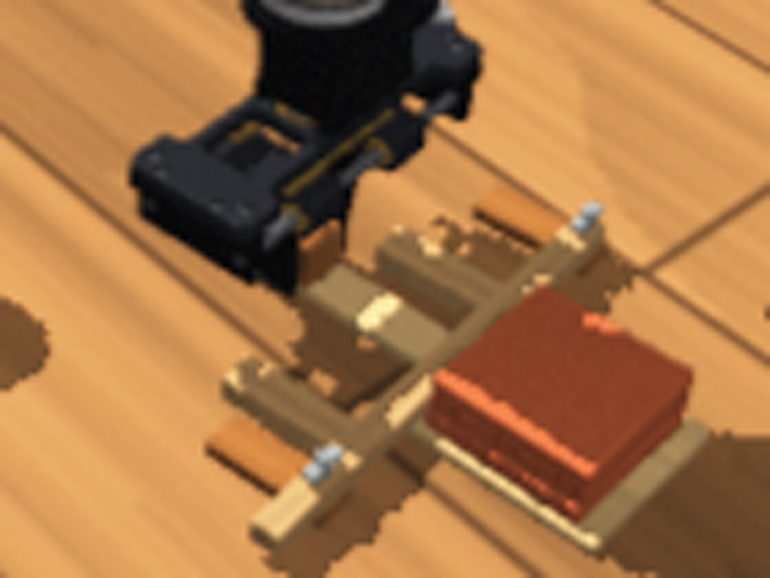

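carry_out --pt "0 0.1 0 0 0 -0.002 0" --pt "0 0.3 0 0.01 0 -0.005 0" --pt "0 0.5 0 0.01 0 -0.008 0" --pt "0 0.7 0 0.02 0 -0.011 0" --pt "0 0.9 0 0.02 0 -0.014 0" --pt "0 1.1 0 0.03 0 -0.017 0" --pt "0 1.3 0 0.04 0 -0.02 0" --pt "0 1.5 0 0.04 0 -0.023 0" --pt "0 1.7 0 0.05 0 -0.026 0" --pt "0 1.9 0 0.05 0 -0.028 0" --pt "0 2.1 0 0.06 0 -0.028 0" --pt "0 2.2 0 0.06 0 -0.028 0" --pt "0 2.24 0 0.06 0 -0.028 0" --pt "0 2.24 0 0.06 0 -0.028 0" --pt "0 2.24 0 0.06 0 -0.028 0"

```text
time: 6.5
position: [0.5899, 0.1276, 0.0284]
tool_rot: [0.705, 0.054, -0.062, -0.704]
ft_force: [-8.7, -2.9, 8.0]
grip_width: 0.0281
```

```bash
cat >> h.py <<'E'
EX=np.array([.5909,.1539]);A=.160
gx=np.array([np.sin(A),-np.cos(A)]);gy=np.array([np.cos(A),np.sin(A)])
def gst():
    o=robot.get_obs();M=R.from_quat(o['tool_rot']).as_matrix();d=o['position'][:2]-EX
    print('gate x %.4f lat %.4f yaw-err %.4f z %.4f'%(d@gx+.052,d@gy,np.arctan2(M[1,0],M[0,0])-A,o['position'][2]),'Fg',o['ft_force'][:2]@gx,o['ft_force'][:2]@gy,o['ft_force'][2],'m',o['moment'],'w',o['grip_width'],'t',o['time'])
E
python3 - <<'E'
from h import *
snap('scene','sc6');snap('side','s6');crop('sc6',250,195,370,285,6.5,'sc6c');crop('s6',140,220,290,320,5,'s6c')
gst()
E
```

```text
gate x 0.0777 lat -0.0052 yaw-err 0.0054 z 0.0284 Fg 1.686848465004887 -8.938273155619015 8.048155412065556 m [-0.416   1.2994  0.5735] w 0.027887060897886968 t 6.6
```

View pics/sc6c.png

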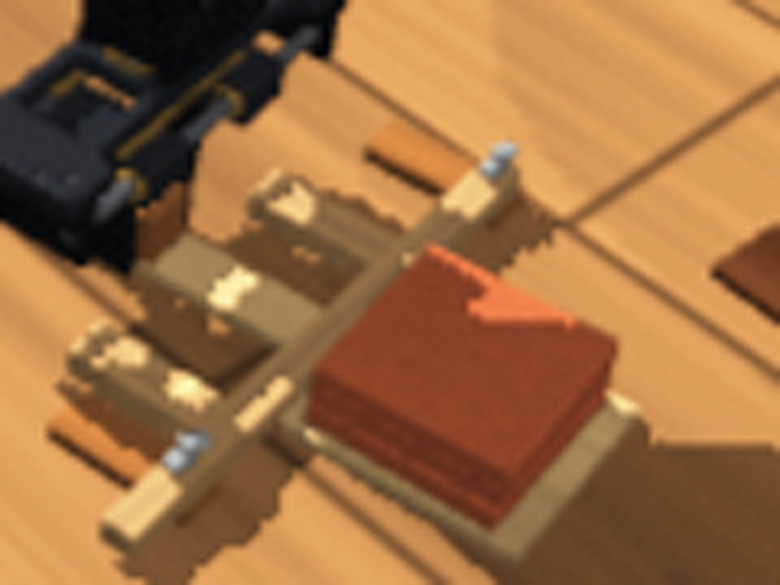

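View pics/s6c.png

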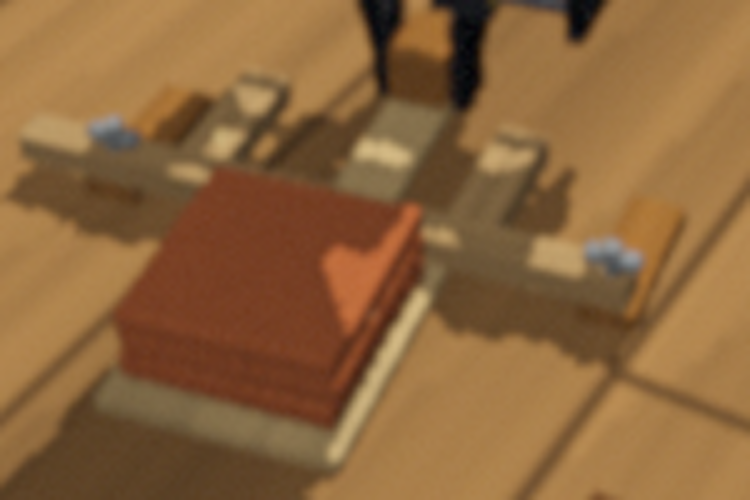

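carry_out --pt "0 0 -0.05 0 0 0 0" --pt "0 0 -0.1 0 0 0 0" --pt "0 0 -0.1 0 0 0 0"

```text
time: 6.9
position: [0.5939, 0.1283, 0.0289]
tool_rot: [0.705, 0.057, -0.058, -0.705]
ft_force: [-3.7, 0.6, -1.7]
grip_width: 0.028
```

Run:
```python
from h import *
gst()
M=R.from_quat(robot.get_obs()['tool_rot']).as_matrix();print(M.T)
```

```text
gate x 0.0778 lat -0.0012 yaw-err 0.0027 z 0.0289 Fg -1.196991831947537 -3.5917250057152055 -1.6977970785328453 m [0.0638 0.6447 0.5986] w 0.027987563666498624 t 6.9
[[ 0.9868  0.162  -0.0023]
 [-0.0023 -0.0003 -1.    ]
 [-0.162   0.9868  0.0001]]
```

carry_out --pt "0 0 0 -0.1 0 0 0" --pt "0 0 0 -0.3 0 0 0" --pt "0 0 0 -0.5 0 0 0" --pt "0 0 0 -0.7 0 0 0" --pt "0 0 0 -0.9 0 0 0" --pt "0 0 0 -1.1 0 0 0" --pt "0 0 0 -1.3 0 0 0" --pt "0 0 0 -1.5 0 0 0" --pt "0 0 0 -1.7 0 0 0" --pt "0 0 0 -1.9 0 0 0" --pt "0 0 0 -2.1 0 0 0" --pt "0 0 0 -2.3 0 0 0" --pt "0 0 0 -2.5 0 0 0" --pt "0 0 0 -2.5 0 0 0"

```text
time: 8.3
position: [0.5996, 0.1041, 0.0297]
tool_rot: [-0.704, -0.057, 0.055, 0.706]
ft_force: [-2.0, 5.1, -2.2]
grip_width: 0.0279
```

Run:
```python
from h import *
snap('scene','sc7');snap('side','s7');crop('sc7',250,195,370,285,6.5,'sc7c');crop('s7',140,220,290,320,5,'s7c')
gst()
```

```text
gate x 0.1025 lat 0.0006 yaw-err -0.0016 z 0.0297 Fg -4.91208241752736 -1.5823656805918034 -2.0345341073494225 m [ 0.7493  0.3063 -0.0161] w 0.027877854194276252 t 8.4
```

View pics/sc7c.png

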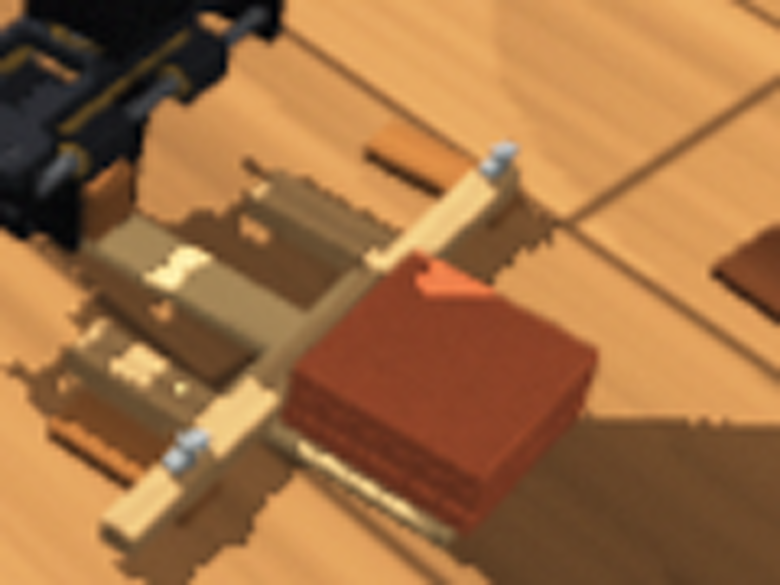

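View pics/s7c.png

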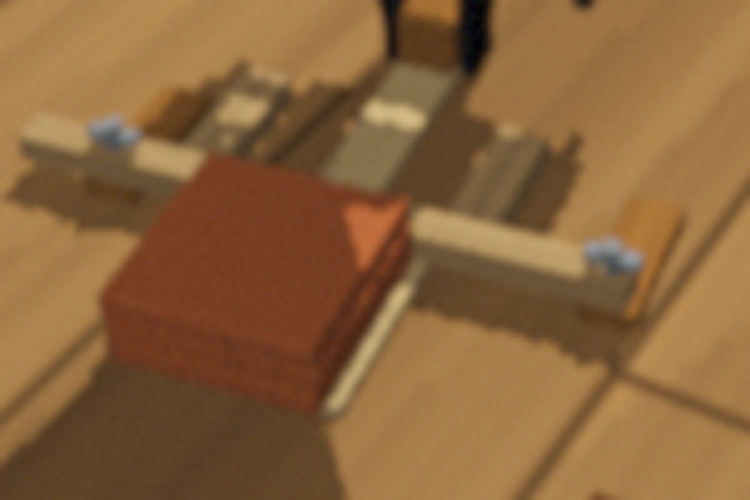

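Run:
```python
from h import *
def P(f,pts,z,o,s):
    w=back(f,[(o[0]+(u+.5)/s-.5,o[1]+(v+.5)/s-.5) for u,v in pts],z)[:,:2]-EX; return np.c_[w@gx+.052,w@gy]*1000
o=(250,195)
print('neck sc L',P('sc7',[(105,262),(250,347)],.006,o,6.5),'R',P('sc7',[(140,215),(310,313)],.006,o,6.5))
print('cheek sc',P('sc7',[(100,318),(268,200)],.014,o,6.5))
o=(140,220)
print('neck sd L',P('s7',[(385,70),(325,178)],.006,o,5),'R',P('s7',[(462,75),(395,188)],.006,o,5))
print('cheek sd inner L',P('s7',[(288,82)],.014,o,5),'R',P('s7',[(503,127)],.014,o,5))
print('blade side edge sd',P('s7',[(425,265),(335,412)],.006,o,5)); print('blade edge sc',P('sc7',[(275,437),(447,540)],.006,(250,195),6.5))
```

```text
neck sc L [[78.017  16.3852]
 [ 0.9605 15.2816]] R [[ 84.8808 -16.6741]
 [ -6.4432 -17.4464]]
cheek sc [[ 53.8833  50.0111]
 [ 43.5614 -54.7324]]
neck sd L [[83.745  19.5535]
 [ 4.4034 12.102 ]] R [[ 92.4296 -15.4208]
 [  8.6837 -18.9199]]
cheek sd inner L [[50.8369 52.4021]] R [[ 53.9409 -50.9532]]
blade side edge sd [[ -31.1634  -50.0198]
 [-116.4792  -50.1306]]
blade edge sc [[ -36.107    48.5172]
 [-117.2761   47.0018]]
```

carry_out --pt "0 0 0 -0.1 0 0 0" --pt "0 0 0 -0.2 0 0 0" --pt "0 0 0 -0.3 0 0 0" --pt "0 0 0 -0.4 0 0 0" --pt "0 0 0 -0.5 0 0 0" --pt "0 0 0 -0.6 0 0 0" --pt "0 0 0 -0.7 0 0 0" --pt "0 0 0 -0.8 0 0 0" --pt "0 0 0 -0.9 0 0 0" --pt "0 0 0 -1.0 0 0 0"

```text
time: 9.4
position: [0.6013, 0.0944, 0.0298]
tool_rot: [-0.704, -0.057, 0.055, 0.706]
ft_force: [-2.3, 5.7, -1.3]
grip_width: 0.0282
```

Run:
```python
from h import *
gst()
```

```text
gate x 0.1124 lat 0.0008 yaw-err -0.0017 z 0.0298 Fg -5.9948994677980565 -1.3607206139699588 -1.3229575989178568 m [ 0.7969  0.2591 -0.0381] w 0.028162283260163103 t 9.4
```

carry_out --pt "0 0 0 -0.1 0 0 0" --pt "0 0 0 -0.2 0 0 0" --pt "0 0 0 -0.3 0 0 0" --pt "0 0 0 -0.4 0 0 0" --pt "0 0 0 -0.5 0 0 0" --pt "0 0 0 -0.6 0 0 0"

```text
time: 10.0
position: [0.6024, 0.0883, 0.0299]
tool_rot: [-0.704, -0.057, 0.055, 0.705]
ft_force: [-1.1, 5.3, -2.0]
grip_width: 0.0279
```

Run:
```python
from h import *
gst()
```

```text
gate x 0.1186 lat 0.0009 yaw-err -0.0017 z 0.0299 Fg -5.368740455443053 -0.2638465832458857 -1.9605277846810538 m [ 0.7402  0.2531 -0.039 ] w 0.027923013153970038 t 10.0
```

carry_out --pt "0 0 0 -0.15 0 0 0" --pt "0 0 0 -0.3 0 0 0" --pt "0 0 0 -0.45 0 0 0" --pt "0 0 0 -0.6 0 0 0" --pt "0 0 0 -0.75 0 0 0" --pt "0 0 0 -0.9 0 0 0" --pt "0 0 0 -1.05 0 0 0" --pt "0 0 0 -1.2 0 0 0" --pt "0 0 0 -1.35 0 0 0" --pt "0 0 0 -1.5 0 0 0"

```text
time: 11.0
position: [0.6046, 0.0737, 0.0298]
tool_rot: [-0.704, -0.057, 0.055, 0.706]
ft_force: [-2.1, 6.4, -1.1]
grip_width: 0.028
```

Run:
```python
from h import *
gst()
```

```text
gate x 0.1333 lat 0.0008 yaw-err -0.0020 z 0.0298 Fg -6.62987281194555 -1.0237604721934397 -1.1116753751510449 m [ 0.8663  0.2745 -0.0665] w 0.028012540499013538 t 11.0
```

carry_out --pt "0 0 0 -0.15 0 0 0" --pt "0 0 0 -0.3 0 0 0" --pt "0 0 0 -0.45 0 0 0" --pt "0 0 0 -0.6 0 0 0" --pt "0 0 0 -0.75 0 0 0" --pt "0 0 0 -0.9 0 0 0" --pt "0 0 0 -1.05 0 0 0" --pt "0 0 0 -1.2 0 0 0" --pt "0 0 0 -1.35 0 0 0" --pt "0 0 0 -1.5 0 0 0" --pt "0 0 0 -1.65 0 0 0" --pt "0 0 0 -1.8 0 0 0" --pt "0 0 0 -1.95 0 0 0" --pt "0 0 0 -2.1 0 0 0"

```text
time: 12.4
position: [0.6072, 0.0541, 0.0296]
tool_rot: [-0.704, -0.056, 0.055, 0.706]
ft_force: [-1.4, 10.0, -1.7]
grip_width: 0.028
```

Run:
```python
from h import *
gst();snap('side','s8');crop('s8',140,220,290,320,5,'s8c')
```

```text
gate x 0.1531 lat 0.0002 yaw-err -0.0025 z 0.0296 Fg -10.097199211713477 0.2615201351420731 -1.7470256105839619 m [ 1.5607  0.3604 -0.0345] w 0.027984465237244568 t 12.4
```

View pics/s8c.png

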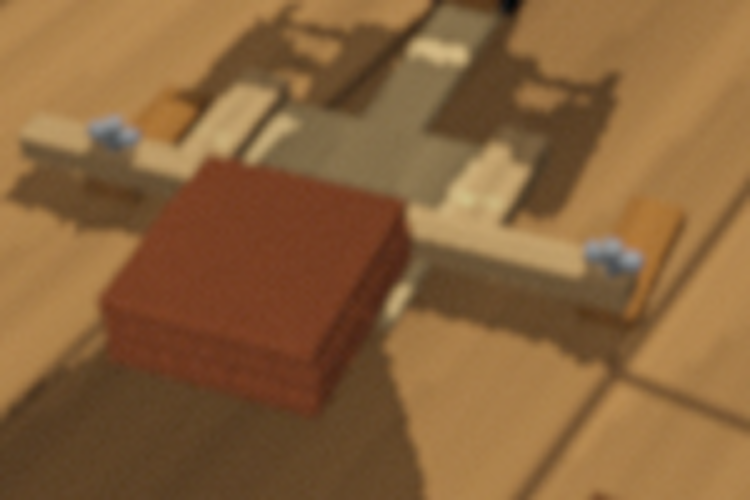

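carry_out --pt "0 0 0 -0.1 0 0 0" --pt "0 0 0 -0.2 0 0 0" --pt "0 0 0 -0.3 0 0 0" --pt "0 0 0 -0.4 0 0 0" --pt "0 0 0 -0.5 0 0 0"

```text
time: 12.95
position: [0.6077, 0.0499, 0.0294]
tool_rot: [-0.703, -0.056, 0.055, 0.707]
ft_force: [-1.1, 12.5, -2.0]
grip_width: 0.0278
```

Run:
```python
from h import *
gst();M=R.from_quat(robot.get_obs()['tool_rot']).as_matrix();print(M.T)
```

```text
gate x 0.1574 lat -0.0000 yaw-err -0.0029 z 0.0294 Fg -12.542502934161389 0.9449488214698579 -2.0462442831720615 m [ 1.8366  0.3014 -0.0789] w 0.02778665063367618 t 12.95
[[ 0.9877  0.1565  0.0006]
 [-0.0002  0.0046 -1.    ]
 [-0.1565  0.9877  0.0046]]
```

carry_out --pt "0 0 0 -0.1 0 0 0" --pt "0 0 0 -0.2 0 0 0" --pt "0 0 0 -0.3 0 0 0" --pt "0 0 0 -0.3 0 0 0"

```text
time: 13.35
position: [0.6097, 0.0436, 0.03]
tool_rot: [0.705, 0.057, -0.055, -0.705]
ft_force: [-0.8, 1.7, -0.7]
grip_width: 0.028
```

Run:
```python
from h import *
gst();snap('side','s9');crop('s9',140,220,290,320,5,'s9c');snap('scene','sc9');crop('sc9',250,195,370,285,6.5,'sc9c')
```

```text
gate x 0.1639 lat 0.0010 yaw-err -0.0002 z 0.0300 Fg -1.7820258167569194 -0.5115948238651592 -0.6526536128521121 m [ 0.3246  0.1029 -0.0043] w 0.0279913913447088 t 13.35
```

View pics/s9c.png

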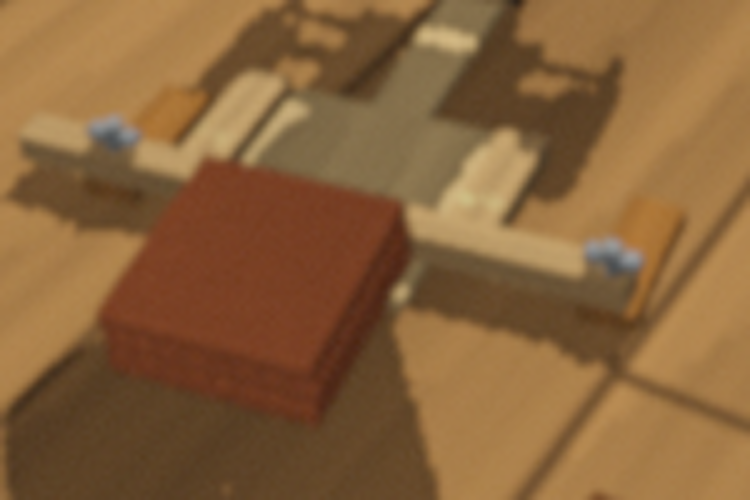

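View pics/sc9c.png

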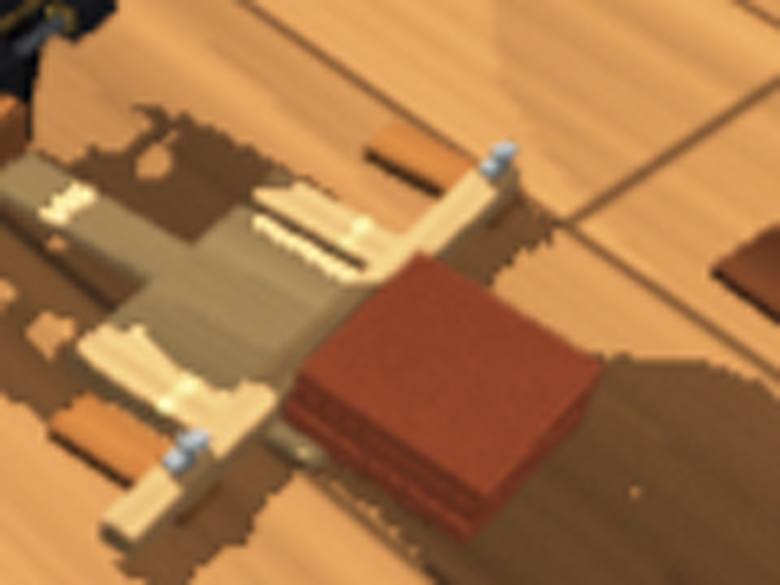

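carry_out --pt "0 0 0 -0.15 0 0 0" --pt "0 0 0 -0.3 0 0 0" --pt "0 0 0 -0.45 0 0 0" --pt "0 0 0 -0.6 0 0 0" --pt "0 0 0 -0.75 0 0 0" --pt "0 0 0 -0.9 0 0 0" --pt "0 0 0 -1.05 0 0 0" --pt "0 0 0 -1.2 0 0 0" --pt "0 0 0 -1.35 0 0 0" --pt "0 0 0 -1.5 0 0 0"

```text
time: 14.45
position: [0.6109, 0.0292, 0.0296]
tool_rot: [-0.705, -0.057, 0.057, 0.705]
ft_force: [-0.5, 2.4, -0.5]
grip_width: 0.0276
```

Run:
```python
from h import *
gst()
```

```text
gate x 0.1783 lat -0.0001 yaw-err 0.0009 z 0.0296 Fg -2.4852568101039423 -0.11127474645617565 -0.5368771612150478 m [ 0.4201 -0.125  -0.2362] w 0.027621052231595562 t 14.45
```

carry_out --pt "0 0 0 -0.1 0 0 0" --pt "0 0 0 -0.2 0 0 0" --pt "0 0 0 -0.3 0 0 0" --pt "0 0 0 -0.4 0 0 0" --pt "0 0 0 -0.5 0 0 0" --pt "0 0 0 -0.6 0 0 0" --pt "0 0 0 -0.75 0 0 0" --pt "0 0 0 -0.9 0 0 0" --pt "0 0 0 -1.05 0 0 0" --pt "0 0 0 -1.2 0 0 0"

```text
time: 15.45
position: [0.6129, 0.0172, 0.0296]
tool_rot: [0.705, 0.057, -0.057, -0.705]
ft_force: [0.5, 1.5, -0.7]
grip_width: 0.0279
```

Run:
```python
from h import *
gst();snap('side','s10');crop('s10',140,200,290,320,5,'s10c')
```

```text
gate x 0.1905 lat -0.0001 yaw-err 0.0010 z 0.0296 Fg -1.3910075233323838 0.7210250285081947 -0.6797222333380577 m [ 0.277  -0.2423 -0.2398] w 0.027916780628916574 t 15.45
```

View pics/s10c.png

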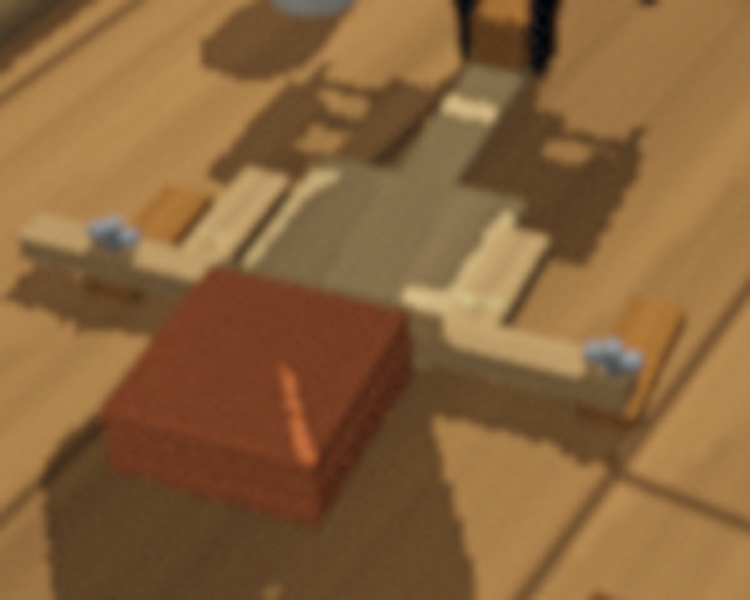

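Run:
```python
from h import *
crop('s10',160,120,300,240,5,'s10d');snap('scene','sc10');crop('sc10',160,170,300,290,5,'sc10d')
```

```text
(no output)
```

View pics/s10d.png

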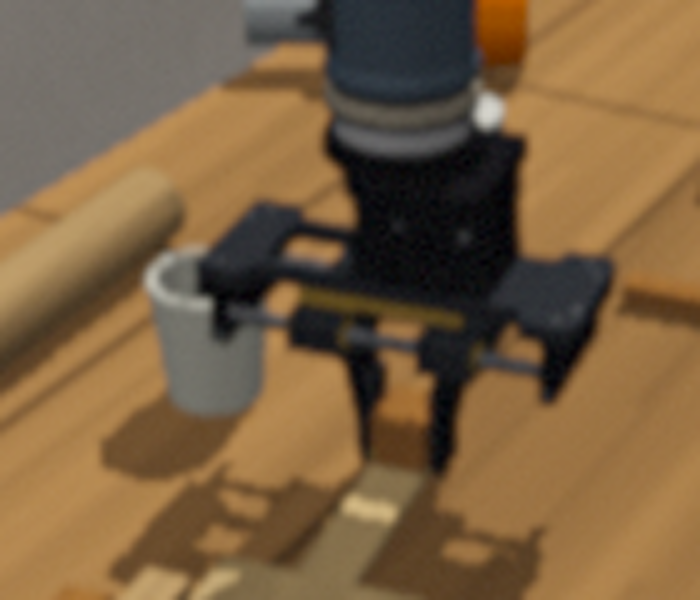

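View pics/sc10d.png

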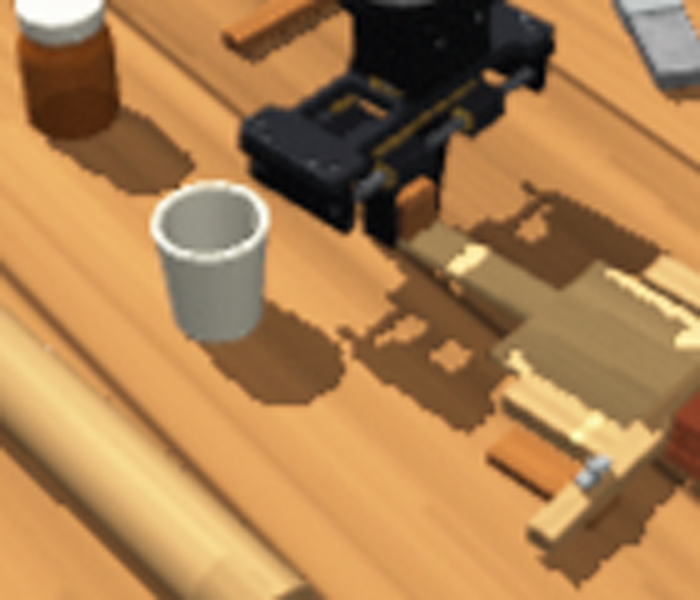

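Run:
```python
from h import *
print(back('sc10',[(160+211/5,170+222/5)],.07),back('s10',[(160+208/5,120+278/5)],.07))
print(back('s0' if 0 else 'scene0',[(202.5,214)],.07))
o=robot.get_obs();M=R.from_quat(o['tool_rot']).as_matrix();p=o['position']
for x in(.09,.095):
  for z in(-.0375,.0375): print(p+M@[x,-.045,z])
```

```text
[[0.7378 0.0084 0.07  ]] [[0.7362 0.0072 0.07  ]]
[[0.7362 0.0076 0.07  ]]
[ 0.7078 -0.0056  0.0747]
[0.6958 0.0685 0.0746]
[ 0.7127 -0.0048  0.0747]
[0.7007 0.0693 0.0746]
```

carry_out --pt "0 0 0 -0.1 0 0 0" --pt "0 0 0 -0.3 0 0 0" --pt "0 0 0 -0.5 0 0 0" --pt "0 0 0 -0.7 0 0 0" --pt "0 0 0 -0.9 0 0 0" --pt "0 0 0 -1.1 0 0 0" --pt "0 0 0 -1.3 0 0 0" --pt "0 0 0 -1.5 0 0 0" --pt "0 0 0 -1.7 0 0 0" --pt "0 0 0 -1.9 0 0 0" --pt "0 0 0 -2.1 0 0 0" --pt "0 0 0 -2.1 0 0 0" --force 50

```text
time: 16.75
position: [0.6163, -0.0037, 0.0296]
tool_rot: [0.705, 0.057, -0.057, -0.705]
ft_force: [0.6, -0.6, -0.7]
grip_width: 0.0281
```

Run:
```python
from h import *
gst();snap('scene','sc11');crop('sc11',180,170,330,285,5,'sc11c')
```

```text
gate x 0.2116 lat -0.0000 yaw-err 0.0010 z 0.0296 Fg 0.6607136247708632 0.5234363471259292 -0.6972144206117166 m [ 0.1337 -0.2189 -0.2095] w 0.028130060673623832 t 16.75
```

View pics/sc11c.png

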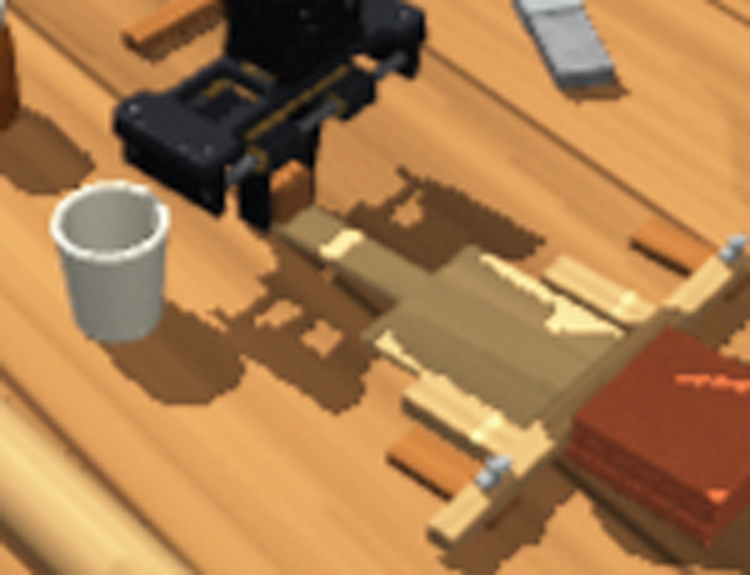

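carry_out --pt "0 0 -0.2 0 0 0 0" --pt "0 0 -0.6 0 0 0 0" --pt "0 0 -1.2 0 0 0 0" --pt "0 0 -2 0 0 0 0" --pt "0 0 -3 0 0 0 0" --pt "0 0 -4 0 0 0 0" --pt "0 0 -5 0 0 0 0" --pt "0 0 -6 0 0 0 0" --pt "0 0 -6 0 0 0 0"

```text
time: 17.7
position: [0.6172, -0.0034, 0.0916]
tool_rot: [0.705, 0.058, -0.056, -0.704]
ft_force: [-0.2, -0.7, -1.0]
grip_width: 0.0276
```

Run:
```python
from h import *
gst();snap('scene','sc12');crop('sc12',180,150,340,285,4.5,'sc12c')
```

```text
gate x 0.2115 lat 0.0009 yaw-err 0.0012 z 0.0916 Fg 0.6233721985247009 -0.26359616842339345 -0.9579383074235068 m [-0.0834 -0.1718  0.0099] w 0.02759154704323218 t 17.7
```

View pics/sc12c.png

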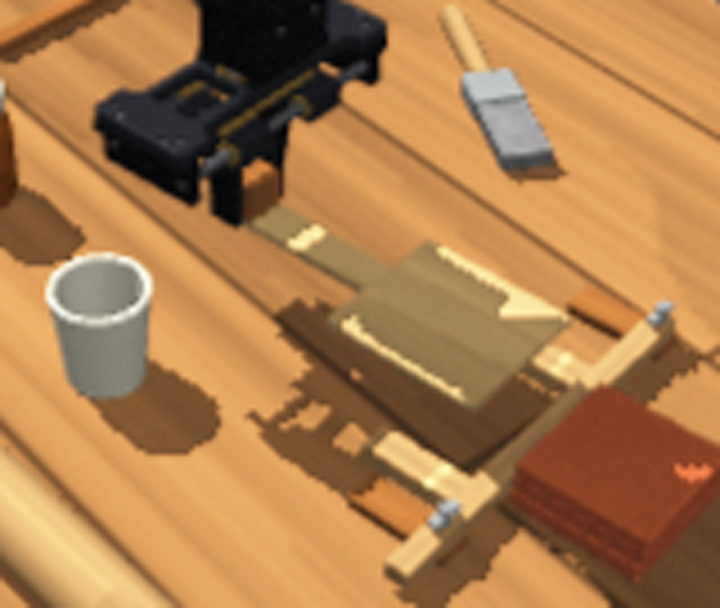

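carry_out --pt "0 0 -1.5 0 0 0 0" --pt "0 0 -3.5 0 0 0 0" --pt "0 0 -6 -1 0 0 0" --pt "0 -0.5 -6 -3 0 0.01 0" --pt "0 -1.5 -6 -6 0 0.02 0" --pt "0 -3 -6 -10 0 0.03 0" --pt "0 -4.5 -6 -14 0 0.04 0" --pt "0 -6 -6 -18 0 0.05 0" --pt "0 -7.5 -6 -22 0 0.057 0" --pt "0 -9 -6 -26 0 0.057 0" --pt "0 -10.5 -6 -30 0 0.057 0" --pt "0 -12 -6 -33 0 0.057 0" --pt "0 -12.8 -6 -35.5 0 0.057 0" --pt "0 -13.1 -6 -36.2 0 0.057 0" --pt "0 -13.2 -6 -36.5 0 0.057 0" --pt "0 -13.2 -6 -36.5 0 0.057 0" --pt "0 -13.2 -6 -36.5 0 0.057 0"

```text
time: 19.45
position: [0.5446, -0.3828, 0.1495]
tool_rot: [-0.706, -0.037, 0.037, 0.707]
ft_force: [-0.0, -0.1, -1.9]
grip_width: 0.0276
```

Run:
```python
from h import *
plan([.5452,-.3843,.06],(np.cos(.104),np.sin(.104)));snap('scene','sc13');crop('sc13',120,80,260,200,5,'sc13c');snap('side','s13');crop('s13',240,60,400,190,4.7,'s13c');crop('sc13',250,200,360,285,7,'t13')
```

```text
pos [ 0.5446 -0.3828  0.1495] tool axes
 [[ 0.9944  0.1053 -0.0005]
 [-0.0006  0.0012 -1.    ]
 [-0.1053  0.9944  0.0013]] f [-0.0098 -0.0947 -1.9279] m [-0.0549 -0.0982 -0.0041] w 0.027589406891442594 t 19.45
shift cm [ 0.0505  8.9511 -0.1656]
turn ry 0.0014907183155639103 q6 -0.8861935289256002
```

View pics/sc13c.png

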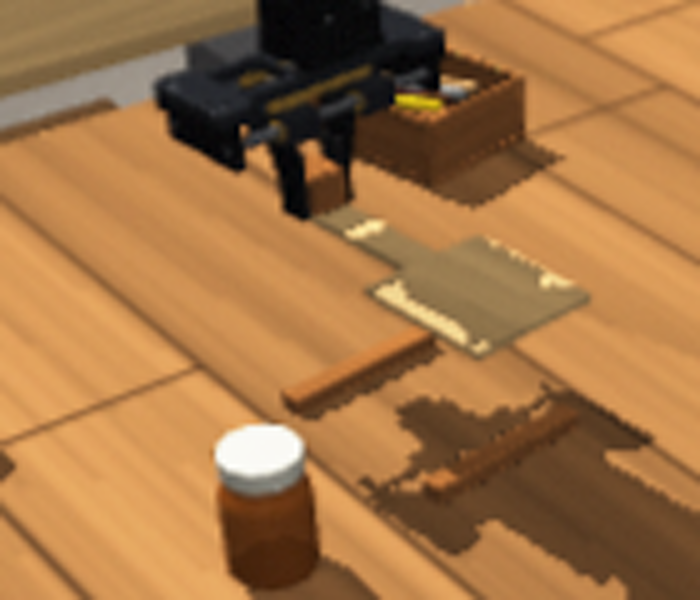

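View pics/s13c.png

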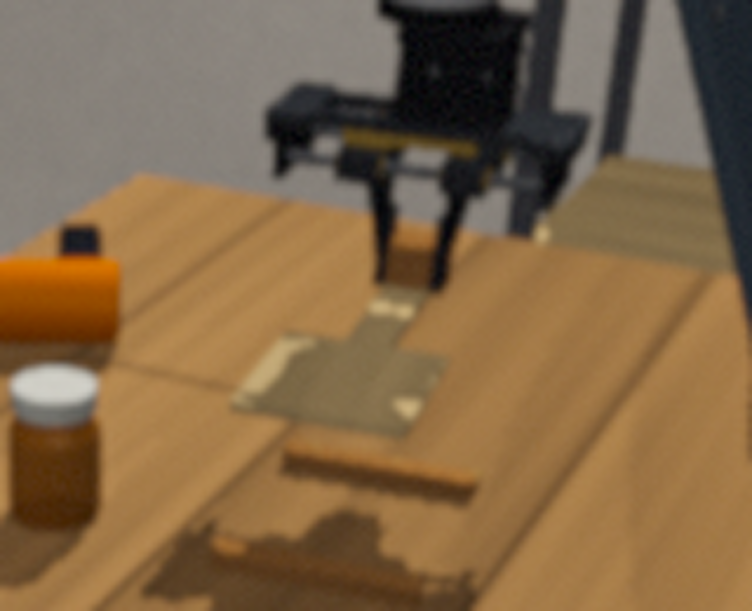

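View pics/t13.png

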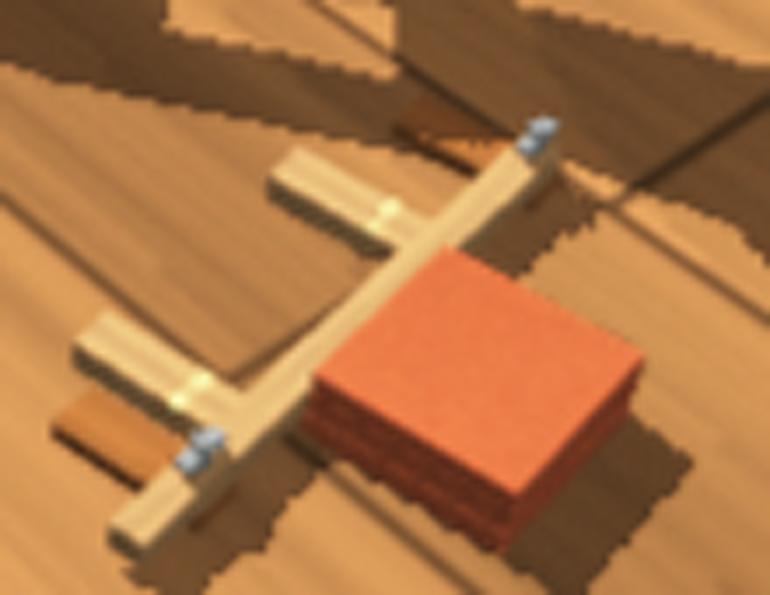

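carry_out --pt "0 0 2 -0.1 0 0 0" --pt "0 0 5 -0.15 0 0 0" --pt "0 0 8 -0.15 0 0 0" --pt "0 0.05 9.5 -0.15 0 0 0" --pt "0 0.05 10 -0.15 0 0 0" --pt "0 0.05 10.3 -0.15 0 0 0" --pt "0 0.05 10.3 -0.15 0 0 0"

```text
time: 20.25
position: [0.5456, -0.3864, 0.0474]
tool_rot: [0.707, 0.037, -0.036, -0.706]
ft_force: [-0.3, 0.2, -0.6]
grip_width: 0.0279
```

Run:
```python
from h import *
plan([.5452,-.3843,.0436],(np.cos(.104),np.sin(.104)));snap('scene','sc14');crop('sc14',140,110,260,200,6,'sc14c');snap('side','s14');crop('s14',260,90,380,200,5.3,'s14c')
```

```text
pos [ 0.5456 -0.3864  0.0474] tool axes
 [[ 0.9946  0.1042  0.001 ]
 [ 0.0012 -0.0012 -1.    ]
 [-0.1042  0.9946 -0.0013]] f [-0.3119  0.2434 -0.6077] m [-0.1379 -0.0647  0.0403] w 0.027871192326879894 t 20.25
shift cm [-0.0214  0.3784  0.2164]
turn ry 0.0003423510972493382 q6 -0.887359298078594
```

View pics/sc14c.png

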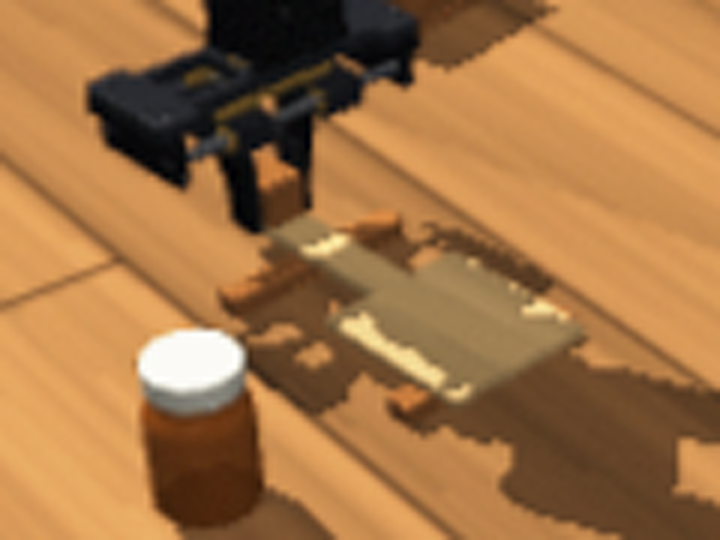

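View pics/s14c.png

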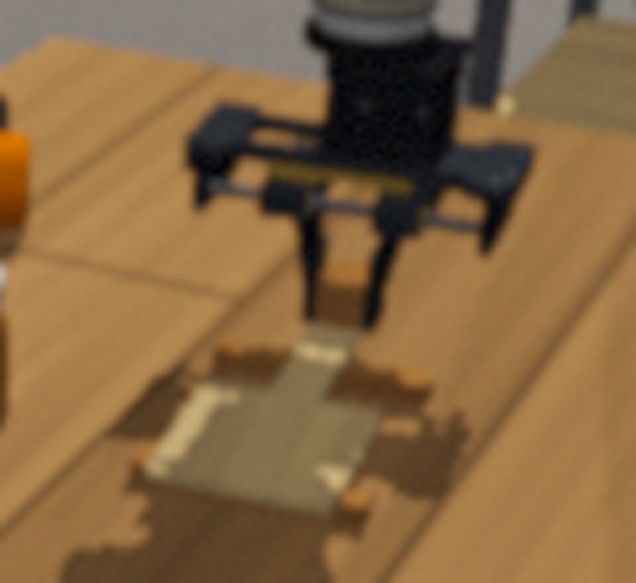

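carry_out --pt "0 0 0.1 0.1 0 0 0" --pt "0 0 0.2 0.2 0 0 0" --pt "0 0 0.3 0.2 0 0 0" --pt "0 0 0.38 0.2 0 0 0" --pt "0 0 0.38 0.2 0 0 0"

```text
time: 20.85
position: [0.5448, -0.3841, 0.0429]
tool_rot: [-0.706, -0.037, 0.037, 0.706]
ft_force: [0.4, -0.1, 0.7]
grip_width: 0.0277
```

Run:
```python
from h import *
plan([.5452,-.3843,.0436],(np.cos(.104),np.sin(.104)))
```

```text
pos [ 0.5448 -0.3841  0.0429] tool axes
 [[ 0.9946  0.1036  0.0001]
 [ 0.0001  0.0002 -1.    ]
 [-0.1036  0.9946  0.0002]] f [ 0.4201 -0.0616  0.7365] m [0.1388 0.0042 0.0423] w 0.027698508918291415 t 20.85
shift cm [ 0.0375 -0.0708 -0.0229]
turn ry -0.00022483642131598813 q6 -0.8854322917446393
```

carry_out --pt "0.35 0 0 0 0 0 0" --pt "0.5 0 0 0 0 0 0" --pt "0.7 0 0 0 0 0 0" --pt "0.8 0 0 0 0 0 0" --pt "0.8 0 0 0 0 0 0" --pt "0.8 0 0 0 0 0 0" --pt "0.8 0 -1 0 0 0 0" --pt "0.8 0 -3 0 0 0 0" --pt "0.8 0 -6 0 0 0 0" --pt "0.8 0 -10 0 0 0 0" --pt "0.8 0 -14 0 0 0 0" --pt "0.8 0 -18 0 0 0 0" --pt "0.8 0 -22 0 0 0 0" --pt "0.8 0 -22 -6 0 0 0" --pt "0.8 0 -22 -8 0 0 0" --pt "0.8 0 -22 -8 0 0 0" --force 20

```text
time: 22.45
position: [0.5527, -0.4682, 0.264]
tool_rot: [0.708, 0.036, -0.035, -0.705]
ft_force: [-0.1, 0.7, 1.1]
grip_width: 0.0698
```

Run:
```python
from h import *
gst();snap('scene','sc15');crop('sc15',140,110,260,200,6,'sc15c');snap('side','s15');crop('s15',140,120,380,320,3,'s15c');snap('wrist','w15')
```

```text
gate x 0.6600 lat -0.1368 yaw-err -0.0593 z 0.2640 Fg -0.7404730538516248 0.00437410701187646 1.0833401876843056 m [ 0.0448 -0.086  -0.0064] w 0.06976903939708846 t 22.45
```

View pics/sc15c.png

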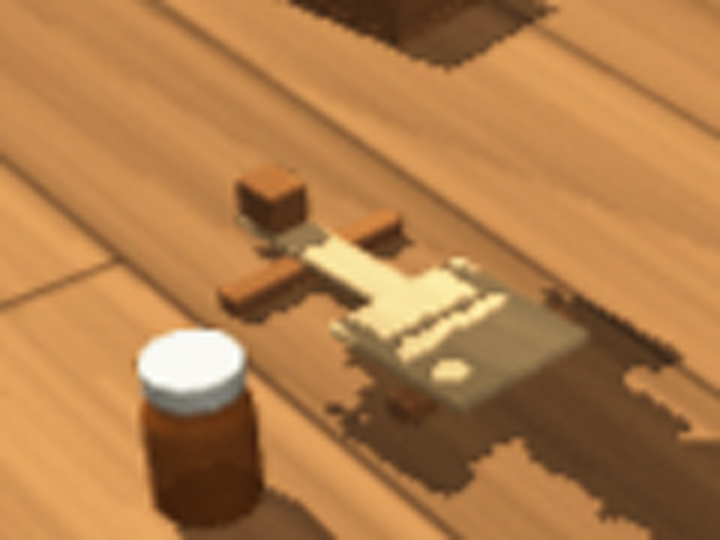

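View pics/s15c.png

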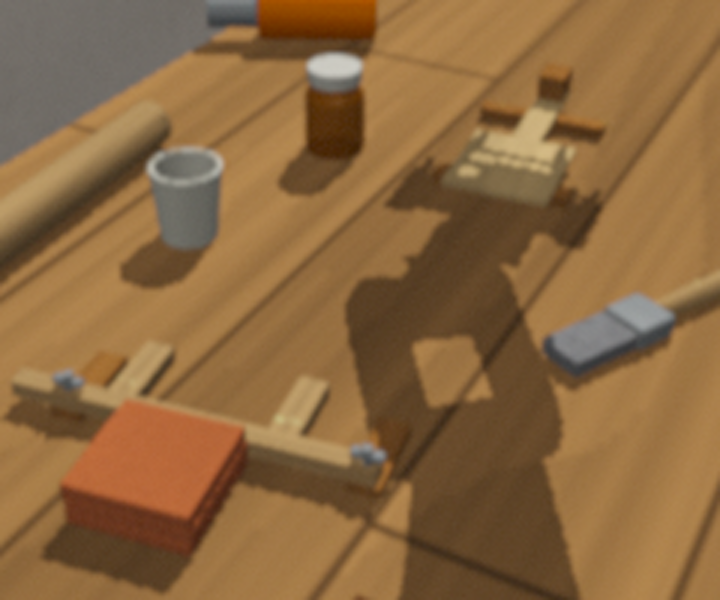

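View pics/w15.png

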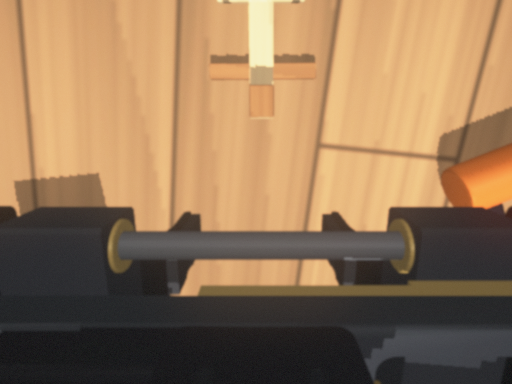

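Run:
```python
from h import *
c=back('w15',[(261,101)],.048)[0][:2];a=back('w15',[(210,66),(316,64),(316,79),(210,79)],.014)[:,:2]
m=a.mean(0);d=(a[1]+a[2]-a[0]-a[3]);print(c,a,m,'ang',np.arctan2(d[1],d[0]));u=d/np.linalg.norm(d);print('ahead',(c-m)@[u[1],-u[0]],'lat',(c-m)@u)
robot.hand_in()
```

```text
[ 0.5434 -0.3852] [[ 0.4778 -0.3498]
 [ 0.6046 -0.3346]
 [ 0.6071 -0.3515]
 [ 0.4787 -0.3647]] [ 0.5421 -0.3501] ang 0.11084824851343453
ahead 0.03500817883583981 lat -0.0026134489517537713
the job is handed in; nothing more can be done
```

I drew the board out through the gate, left the tiles as a stack on the bench, laid the board on the rest and handed the job in. I got no verdict back.

- **Gate:** the crosspiece turned out to sit about 18 mm to one side. I lined the board up with its opening and eased it through. The pull was mostly 2 to 7 N and peaked near 12.5 N just before the tiles tipped back off the blade. I put that peak down to the tiles pressing on the bar, not the board on the gate. One early sideways shift met about 9 N because I was pressing the board onto the bench, and raising it 1 mm cleared that.
- **Tiles:** the last pictures show them as a tidy, upright stack against the bar, with their top moved about 20 mm from where they began. The robot did not touch them.
- **Board:** it lies flat across both battens, cleat up. The last check put the cleat 35 mm ahead of the front batten (40 mm wanted), 2.6 mm off to the side, and within about 0.01 rad of the rest's direction.
- **Bystanders:** the beaker looked unmoved and the jar undisturbed in the pictures. The rib was never approached.
- **Finish:** the gripper was clear of everything and the clock read about 22.5 s of the 72 s allowed.

**Not confirmed:** I could see no mark on the bench, so which way the neck should point was a guess. I kept the direction in which the board was drawn out. If the mark is at the other end of the rest, the board is on it the wrong way round.

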